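Put the spanner back in the tool chest drawer and slide it shut

ROBOT

A 6-joint arm with a two-finger parallel gripper is mounted at the origin on a cart in front of the work surface, level with it; the furniture and walls round the work are solid. World frame = base frame: x ahead of the robot, y to its left, z up, the work surface at z = 0. Lengths are in m, angles in rad, forces in N, time in s.
With the tool pointing down it reaches from about 0.325 to 0.85 m from the base axis. Payload 15.5 kg.
Tool frame: the origin (TCP) lies at the very end of the fingers, on their centre line; the grasp point (between the pads) lies 19 mm behind it (bot.hold_point_z is the distance from the TCP to the grasp point, in m); z points along the fingers, y is the line along which they close (so a half turn about z gives the same grasp; the last joint's range is limited). The gripper opens to 91 mm and grips with 3 to 60 N. Pads are 32 mm wide; open, the fingers measure 118 mm over their backs; the gripper's body (76 mm by 178 mm) begins 60 mm behind the grasp point.
Start: joints at [-1.353, 0.494, 1.345, -0, 1.302, -0.096], TCP at [0.193, -0.594, 0.214] pointing down, gripper open.
Joint ranges: [-2.91, 2.91], [-0.82, 2.16], [0.22, 2.67], [-1.22, 4.37], [0.12, 2.79], [-3.08, 3.08]. Speed limits (rad/s): [1.89, 1.89, 2.57, 3.01, 3.01, 3.01].

INTERFACE

Orientations are given as a 3x3 rotation matrix whose columns are the frame's x, y, z axes.
In Python, from workcell import get_obs, optics, bot, spot_in gives the robot as it stands.
- The arm moves only by the tool apply_moves, never from a script. Its argument "motion" is one flat list of numbers, 5 for each row, row after row: the shift along the tool's x, y, z in units of 40 cm (1.0 is 40 cm), then the turn about the tool's z in units of 360 degrees (1.0 is 360 degrees), then the opening, from 0 (shut) to 1 (fully open). A call has 1 to 5 rows; each row shifts and turns the commanded pose from where the row before left it, along the tool's axes as they then stand; what a row does not reach is not made up. A row lasts 1/8 s, in which the tool goes at most 62.5 mm and 10.7 degrees, less where a joint would pass 70% of its speed; a pose out of reach is approached as far as the arm can. A call with a number of a shift or a turn outside -1 to 1 is refused whole. A call with a gripper value outside its range is refused whole. The fingers move at their own pace and stop on an object; the grip force is fixed at half the most. Time passes only in rows, so rows that do not move let the fingers close. It gives the time, the measured TCP pose, the force, the opening and the grip force at its end, in the units of the state.
- get_obs(): the state, without advancing time (a new reading comes with each control period).
- optics.get_image(name): name is "side" or "top"; returns the picture (400x640x3 uint8, red, green, blue); there is no depth.
- optics.camera_info(name): a dict with "fov_y" (degrees; the focal length in pixels is half the picture's height over the tangent of half this angle, whatever the lens; pixels are square), "cx", "cy" (the principal point, pixels), "distortion" ([k1, k2, p1, p2, k3] as OpenCV has them; the pictures are not rectified), "eye" and "rotation" of the camera in the world. Camera axes: x right, y up, looking along -z (the intrinsics and any distortion apply to the point x, -y, -z); pixel columns grow to the right and rows downward; lengths in m; the calibration is good to about 2 mm. A picture is of the moment at which its call begins. camera_info takes no time and is no camera call.
- bot.close_job(): hands the job in; it is judged then, once.
Trained networks look in the newest picture that a camera, given by its name, has taken for a name from the list of things; names that differ only in an ending like _2 or _b are one class to them, and where a whole thing is asked for, a point or a joint stands for the part that bears it (a point fixed in the world has none). Each returns a list of dicts, best first, with "conf" (0 to 1); they miss things now and then, are a little off and sometimes report something else, mostly with a low value. They report only what shows in the picture. A call takes as long as a camera call.
- spot_in(camera, query): "rect" ([left, top, width, height] as shares, 0 to 1, of the picture: columns of its width, rows of its height, round what is visible of it).
The state is a dict: "time_s": time; "joint_pos": joint angles; "qd": joint speeds; "tau": joint torques, N m; "eef_pos": TCP position; "ee_rot": TCP orientation; "wrist_force": force on the tool from outside, world axes, zero at the start; "wrist_torque": the same for the moment, N m; "gripper_width": finger opening in m; "finger_force": force on a finger pad.
Only numpy, scipy, OpenCV 4.12 (cv2) and the standard library are available. Lean on these libraries where they do the work, as an engineer would, in place of code of your own. Each camera call takes 0.05 s, during which the arm holds its last target. There are 200 camera calls.

TASK

The combination spanner has been left out on the worktop and the top drawer of the red tool chest stands ajar. Pull the drawer out, lay the spanner down flat, not dropping it, in the empty lane of its tray between the two rows of sockets, and slide the drawer fully shut without slamming it. Leave everything else where it is.

Things in the scene. Friction and masses are not known exactly. Their poses are not given: they have to be found in the camera images.
- spanner: The spanner to put away: steel combination spanner lying flat on the worktop left or right of the chest. 196 long (its y), 42 wide over the heads (x), 8 thick, 0.08 kg. Origin: centre of its underside; z up. The straight shank (y -70 to +70) is at most 18 wide and 4 thick, 2 clear of the surface; grip it across x near the origin. In the tray either end may point either way.
- chest: Red bench-top tool chest, fixed; body 210 deep (x), 340 wide (y), 162 high. Origin: centre of its underside; front towards its -x. Only the top drawer moves. Its tray has three lanes across: rows of chrome sockets clipped fast on rails in the front and back lanes (rows 61 in front of and 71 behind the middle of the empty lane, up to 27 across, 25 high) and the empty lane between.
- drawer (a joint): Top drawer's slide along the chest's -x: 0 m fully shut, 0.15 m fully out at its stop; starts ajar, 0.03 to 0.09. 1.2 kg; takes 2 to 5 N to move and stays where it is left. Front panel 334 wide, 36 high, 14 thick; shut, its outer face is at x = -120 in the chest's frame. Ajar, the middle lane is still under the chest's top; fully out, its centre is 56 in front of the chest body.
- drawer_handle (a point): Middle of the top drawer's handle, moves with the drawer: a round steel bar, 10 thick, 110 long along the chest's y, its axis 40 in front of the drawer front's outer face (35 clear behind the bar), 134 above the worktop and 28 below the chest's top. The next drawer's bar is 44 lower. It can be pinched across from above. Axes as the chest's.
- empty_lane (a point): Centre of the floor of the tray's empty middle lane, moves with the drawer; axes as the chest's (x to its back, y along the lane). 149 behind the handle bar (+x); floor 118 above the worktop. Lane 58 wide (x), 302 long (y), between ribs 5 thick and 18 high, which leave a gap of 100 (y -50 to +50) for fingers. The drawer's walls stand 26 above the floor.
- pliers: Pliers with blue handles, 181 x 89 x 16, lying flat on the worktop on the other side of the chest from the spanner; leave them. Origin: centre of the underside.
- tape: Roll of masking tape, 100 across and 25 high, lying on the chest's top; leave it. Origin: centre of the underside.
- bearing: Ball bearing, 52 across and 15 high, lying on the chest's top; leave it. Origin: centre of the underside.
- filter: Blue oil filter, 72 across and 94 high, standing on the worktop right of the chest; leave it. Origin: centre of the underside.
- brake_pad: Dark brake pad, 90 x 55 x 13, lying on the worktop at the front; leave it. Origin: centre of the underside.

How it is judged:
By the outcome, as a careful person would: the job done as asked, in the order asked, and still so for the second after the job is handed in, with the robot touching nothing.
It also fails if it takes over 64 s, if anything falls off the work surface, if the arm or the gripper's body presses on something with over 40 N, if the wrist force passes 120 N, or if a joint passes its speed limit or range.

## Working session

There is one attempt and no reset: what is moved stays moved. The work goes in short steps, Python scripts to look and compute and a tool call to move; the robot and the scene stay as the last step left them, time stands still between calls to the robot, and variables do not carry over. Pictures are saved under pics/ and viewed, at most 10 in all, crops included, and the job is handed in when it is done.

Besides the shell and the picture viewer there is one more tool, called after ">>>" as name(argument=value, ...) on one line, values as JSON. apply_moves: Moves the arm, as the interface text tells. Its arguments: {"type":"object","properties":{"motion":{"type":"array","items":{"type":"number"}}},"required":["motion"]}

```bash
mkdir -p pics
cat > h.py <<'E'
import numpy as np, cv2
from workcell import get_obs, optics, bot, spot_in
def K(n):
    c=optics.camera_info(n); f=200/np.tan(np.radians(c["fov_y"])/2)
    return c,np.array([[f,0,c["cx"]],[0,f,c["cy"]],[0,0,1]]),np.array(c["distortion"],float)
def ray(n,uv,z):
    c,k,d=K(n); p=cv2.undistortPoints(np.array(uv,float).reshape(-1,1,2),k,d)[:,0]
    v=np.c_[p[:,0],-p[:,1],-np.ones(len(p))]@np.array(c["rotation"]).T; e=np.array(c["eye"])
    return e+v*((z-e[2])/v[:,2])[:,None]
def proj(n,P):
    c,k,d=K(n); q=(np.array(P,float).reshape(-1,3)-c["eye"])@np.array(c["rotation"]); q=q*[1,-1,-1]
    return cv2.projectPoints(q,np.zeros(3),np.zeros(3),k,d)[0][:,0]
def save(n,f):
    im=optics.get_image(n); cv2.imwrite(f,im[:,:,::-1]); return im
E
python3 - <<'E'
from h import *
for n in("top","side"):
    save(n,f"pics/{n}0.png"); c=optics.camera_info(n); print(n,c)
    for q in("spanner","chest","drawer_handle","empty_lane","pliers","filter","brake_pad"):
        for r in spot_in(n,q)[:2]:
            a=np.array(r["rect"])*[640,400,640,400]; print(q,round(r["conf"],2),a.round(1))
s=get_obs(); print(s["eef_pos"],s["ee_rot"],s["time_s"])
E
```

```text
top {'fov_y': 48.02564338073667, 'cx': 320.20332535947955, 'cy': 200.9413367702306, 'distortion': array([-0.09779548,  0.        ,  0.        ,  0.        ,  0.        ]), 'eye': array([ 0.3253048 , -0.00542601,  1.41343747]), 'rotation': array([[ 0.13396588,  0.97048631, -0.20052299],
       [-0.99097946,  0.13192574, -0.0235649 ],
       [ 0.00358473,  0.20187106,  0.97940555]])}
spanner 0.52 [188.4 214.6  45.8  49.5]
spanner 0.21 [264.5 106.5 119.7 113.7]
chest 0.57 [262.3 107.5 121.8 114.4]
drawer_handle 0.56 [263.1 176.  109.9  45.7]
drawer_handle 0.19 [188.6 213.7  49.3  50.1]
empty_lane 0.55 [262.6 180.5 112.4  45.7]
pliers 0.7 [406.6 258.3  55.9  24.8]
filter 0.81 [414.5 189.7  24.4  27.7]
brake_pad 0.76 [347.2 270.8  25.   19.5]
brake_pad 0.21 [412.7 191.1  29.9  27. ]
side {'fov_y': 56.66284670723669, 'cx': 321.3802613334757, 'cy': 198.7376136429318, 'distortion': array([-0.00880185,  0.        ,  0.        ,  0.        ,  0.        ]), 'eye': array([0.62539023, 0.72270401, 0.73012389]), 'rotation': array([[-0.9996717 , -0.02477621,  0.00652967],
       [ 0.02077511, -0.63463803,  0.77253023],
       [-0.0149964 ,  0.77241226,  0.63494441]])}
spanner 0.85 [387.5 320.8  53.   77.8]
spanner 0.69 [309.3 166.1  55.9  99. ]
chest 0.87 [213.8 162.3 147.3 104.9]
drawer_handle 0.82 [311.1 164.8  52.6  99.3]
empty_lane 0.85 [311.3 167.1  54.   95.7]
empty_lane 0.31 [363.7 151.7  21.9  25.9]
pliers 0.78 [362.5 148.6  21.   27.7]
filter 0.83 [301.5 149.2  23.5  15.4]
filter 0.28 [387.5 320.1  48.9  77.7]
brake_pad 0.86 [384.8 195.2  31.7  22.6]
[ 0.19291383 -0.59447911  0.21395283] [[ 9.51168266e-01  3.08672852e-01  1.25797122e-05]
 [ 3.08672852e-01 -9.51168265e-01 -3.73114146e-05]
 [ 4.48402269e-07  3.93724492e-05 -9.99999999e-01]] 0.8
```

View pics/top0.png

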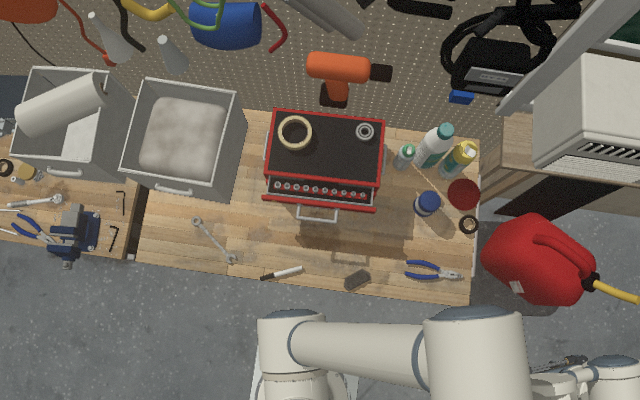

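View pics/side0.png

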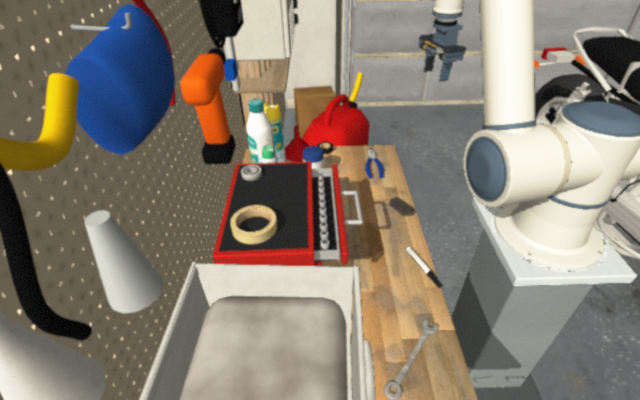

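The top view shows the spanner from (196,220) to (234,260), the chest top from (270,110) to (385,185), and the handle bar near (318,216). The side view agrees. I'll zoom in to get exact edges.

Run:
```python
import cv2,numpy as np
im=cv2.imread("pics/top0.png")
a=cv2.resize(im[100:240,258:398],None,fx=4,fy=4,interpolation=cv2.INTER_CUBIC)
b=cv2.resize(im[210:270,185:243],None,fx=4,fy=4,interpolation=cv2.INTER_CUBIC)
s=cv2.imread("pics/side0.png"); c=cv2.resize(s[310:400,380:450],None,fx=3,fy=3)
o=np.zeros((560,800,3),np.uint8); o[:,:560]=a; o[:240,560:792]=b; o[260:530,560:770]=c
cv2.imwrite("pics/z.png",o)
```

```text
(no output)
```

View pics/z.png

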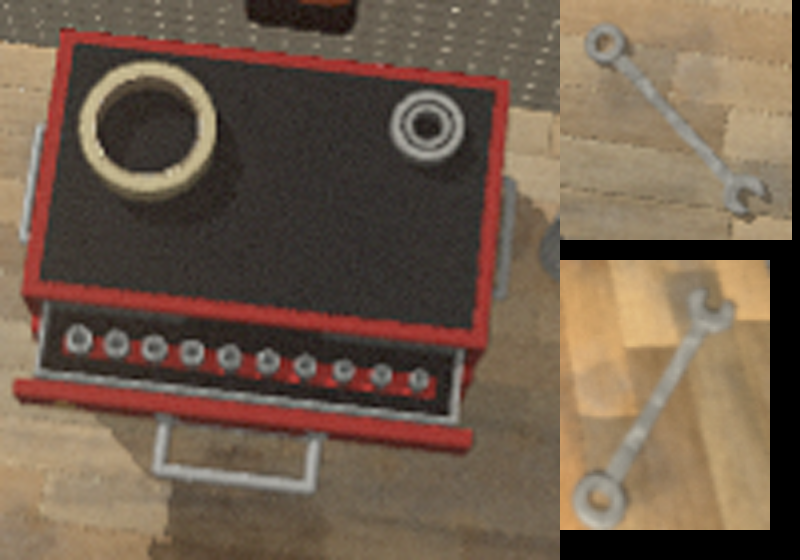

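Run:
```python
from h import *
t=lambda p,o:(np.array(p,float)+.5)/4-.5+o
C=ray("top",t([(65,30),(508,82),(483,342),(25,292)],(258,100)),.162)
print(C.round(4)); print("sides",[np.linalg.norm(C[i]-C[i-3]).round(4) for i in range(4)])
H=ray("top",t([(157,470),(312,488)],(258,100)),.134); print(H,np.linalg.norm(H[1]-H[0]))
S=ray("top",t([(604-560,44),(744-560,196),(586-560,25),(764-560,212)],(185,210)),.004); print(S, np.linalg.norm(S[3]-S[2]))
t3=lambda p,o:(np.array(p,float)+.5)/3-.5+o
print("side",ray("side",t3([(600-560,499-260),(713-560,312-260)],(380,310)),.004))
l=C[0]+C[3]-C[1]-C[2]; print("yaw of chest y axis vs world",np.degrees(np.arctan2(-l[0],l[1])))
hl=H[0]-H[1]; print(np.degrees(np.arctan2(-hl[0],hl[1])))
c=C.mean(0); yw=np.arctan2(-l[0],l[1]); X=np.array([np.cos(yw),np.sin(yw)]);Y=np.array([-X[1],X[0]])
d=H.mean(0)[:2]-c[:2]; print("centre",c,"handle rel",d@X,d@Y)
# handle from side
r=spot_in
```

```text
[[ 0.8467  0.2003  0.162 ]
 [ 0.8505 -0.1323  0.162 ]
 [ 0.65   -0.1347  0.162 ]
 [ 0.6424  0.1971  0.162 ]]
sides [np.float64(0.3326), np.float64(0.2005), np.float64(0.3319), np.float64(0.2044)]
[[ 0.53087149  0.0857437   0.134     ]
 [ 0.53289496 -0.02686833  0.134     ]] 0.11263019999602729
[[0.49649926 0.41470205 0.004     ]
 [0.39288602 0.28223138 0.004     ]
 [0.50965877 0.43210281 0.004     ]
 [0.38275083 0.26450961 0.004     ]] 0.21022156546676948
side [[0.49409311 0.41315107 0.004     ]
 [0.39080446 0.28510526 0.004     ]]
yaw of chest y axis vs world 0.9896415649413413
1.029406093330415
centre [0.74738634 0.03259259 0.162     ] handle rel -0.2155254606515705 0.0005676583526465317
```

```bash
cat > plan.py <<'E'
import sys; from h import *
# args: x y z yaw_deg rows opening ; start = measured pose
def plan(wps):
    s=get_obs(); p=np.array(s["eef_pos"]); a=np.degrees(np.arctan2(s["ee_rot"][1][1],s["ee_rot"][0][1]))
    print("at",p.round(4),round(a,2),"t",round(s["time_s"],2),"w",round(s["gripper_width"],4))
    for x,y,z,yaw,n,o in wps:
        n=int(n); p0=p.copy(); a0=a; g=np.array([x,y,z])
        if yaw>900: yaw=a0
        R=[]
        for i in range(1,n+1):
            d=p0+(g-p0)*i/n-p; t=np.radians(a); X=np.array([-np.sin(t),np.cos(t),0]);Y=np.array([np.cos(t),np.sin(t),0])
            r=np.round(np.array([d@X,d@Y,-d[2]])/.4,3); w=np.round(-(a0+(yaw-a0)*i/n-a)/360,4)
            p=p+.4*(r[0]*X+r[1]*Y-r[2]*np.array([0,0,1])); a-=360*w
            R.append([*r.tolist(),float(w),o])
        for i in range(0,n,5): print(str(sum(R[i:i+5],[])))
if __name__=="__main__": plan(np.array(sys.argv[1:],float).reshape(-1,6).tolist())
E
python3 plan.py 0.530 0.030 0.214 1 15 0.33
```

```text
at [ 0.1929 -0.5945  0.214 ] -72.02 t 0.8 w 0.0913
[0.086, -0.082, -0.0, -0.0135, 0.33, 0.092, -0.074, -0.0, -0.0135, 0.33, 0.098, -0.066, -0.0, -0.0136, 0.33, 0.103, -0.057, -0.0, -0.0135, 0.33, 0.108, -0.049, -0.0, -0.0135, 0.33]
[0.112, -0.039, -0.0, -0.0135, 0.33, 0.114, -0.029, -0.0, -0.0136, 0.33, 0.117, -0.02, -0.0, -0.0135, 0.33, 0.118, -0.01, -0.0, -0.0135, 0.33, 0.118, 0.0, -0.0, -0.0135, 0.33]
[0.118, 0.011, -0.0, -0.0135, 0.33, 0.116, 0.02, -0.0, -0.0136, 0.33, 0.115, 0.03, -0.0, -0.0135, 0.33, 0.111, 0.04, -0.0, -0.0135, 0.33, 0.108, 0.049, -0.0, -0.0135, 0.33]
```

>>> apply_moves(motion=[0.086,-0.082,0,-0.0135,0.33,0.092,-0.074,0,-0.0135,0.33,0.098,-0.066,0,-0.0136,0.33,0.103,-0.057,0,-0.0135,0.33,0.108,-0.049,0,-0.0135,0.33])

```text
time_s: 1.42
eef_pos: [0.3058, -0.385, 0.214]
ee_rot: [[0.738, 0.675, 0.0], [0.675, -0.738, -0.0], [-0.0, 0.0, -1.0]]
wrist_force: [0.6, -0.8, -0.0]
gripper_width: 0.0444
finger_force: 0.0
```

>>> apply_moves(motion=[0.112,-0.039,0,-0.0135,0.33,0.114,-0.029,0,-0.0136,0.33,0.117,-0.02,0,-0.0135,0.33,0.118,-0.01,0,-0.0135,0.33,0.118,0,0,-0.0135,0.33])

```text
time_s: 2.05
eef_pos: [0.4181, -0.1768, 0.2141]
ee_rot: [[0.394, 0.919, 0.001], [0.919, -0.394, -0.0], [-0.0, 0.001, -1.0]]
wrist_force: [-0.9, -0.7, -0.6]
gripper_width: 0.0301
finger_force: 0.0
```

>>> apply_moves(motion=[0.118,0.011,0,-0.0135,0.33,0.116,0.02,0,-0.0136,0.33,0.115,0.03,0,-0.0135,0.33,0.111,0.04,0,-0.0135,0.33,0.108,0.049,0,-0.0135,0.33])

```text
time_s: 2.68
eef_pos: [0.5307, 0.0316, 0.2141]
ee_rot: [[-0.02, 1.0, 0.0], [1.0, 0.02, -0.0], [-0.0, 0.0, -1.0]]
wrist_force: [0.1, -1.9, -1.4]
gripper_width: 0.0301
finger_force: 0.0
```

>>> apply_moves(motion=[0,0,0,0,0.33,0,0,0,0,0.33])

```text
time_s: 2.92
eef_pos: [0.5297, 0.0299, 0.2138]
ee_rot: [[-0.017, 1.0, -0.0], [1.0, 0.017, -0.0], [-0.0, -0.0, -1.0]]
wrist_force: [-0.5, -0.3, 1.2]
gripper_width: 0.03
finger_force: 0.0
```

```bash
python3 plan.py 0.530 0.030 0.160 1 3 0.33 0.530 0.030 0.115 1 3 0.33; python3 -c "
from h import *
save('side','pics/s1.png'); p=get_obs()['eef_pos']; print(proj('side',p), proj('side',[[.532,.0857,.134],[.533,-.0269,.134]]))
im=cv2.imread('pics/s1.png')[130:290,270:450]; cv2.imwrite('pics/s1z.png',cv2.resize(im,None,fx=3.5,fy=3.5))"
```

```text
at [0.5297 0.0299 0.2138] 0.98 t 2.92 w 0.03
[0.0, 0.0, 0.045, -0.0, 0.33, 0.0, 0.0, 0.045, -0.0, 0.33, 0.0, 0.001, 0.045, -0.0, 0.33]
[0.0, -0.0, 0.037, -0.0, 0.33, 0.0, -0.0, 0.038, -0.0, 0.33, 0.0, -0.0, 0.037, -0.0, 0.33]
[[359.63670608 180.04963106]] [[359.29826043 221.67288636]
 [354.5655377  191.93890874]]
```

View pics/s1z.png

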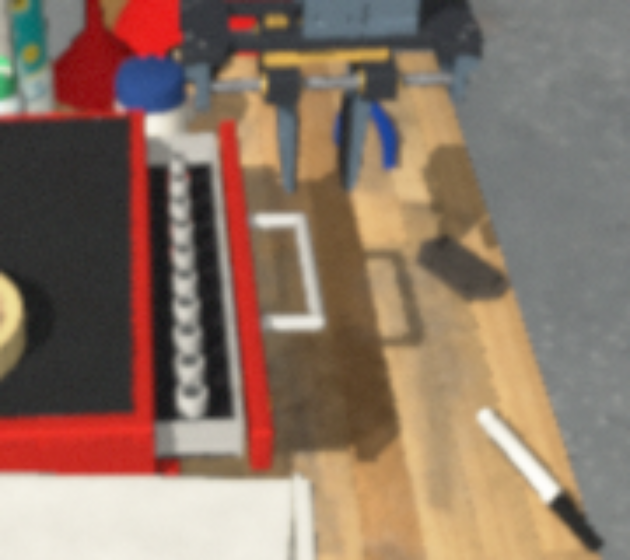

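The side crop shows the bar from (357,192) to (361,222), which agrees to about 2 px with the predicted position. The open fingers straddle it from above, so I descend, pinch and pull.

>>> apply_moves(motion=[0,0,0.045,0,0.33,0,0,0.045,0,0.33,0,0,0.045,0,0.33])

```text
time_s: 3.35
eef_pos: [0.5296, 0.0289, 0.1596]
ee_rot: [[-0.015, 1.0, 0.0], [1.0, 0.015, -0.0], [-0.0, 0.0, -1.0]]
wrist_force: [0.2, -0.2, -0.6]
gripper_width: 0.0301
finger_force: 0.0
```

>>> apply_moves(motion=[0,0,0.037,0,0.33,0,0,0.038,0,0.33,0,0,0.037,0,0.33,0,0,0,0,0.33])

```text
time_s: 3.85
eef_pos: [0.5294, 0.0301, 0.1141]
ee_rot: [[-0.017, 1.0, -0.002], [1.0, 0.017, 0.0], [0.0, -0.002, -1.0]]
wrist_force: [-0.1, 0.2, 0.5]
gripper_width: 0.0299
finger_force: 0.0
```

>>> apply_moves(motion=[0,0,0,0,0,0,0,0,0,0,0,0,0,0,0,0,0,0,0,0])

```text
time_s: 4.35
eef_pos: [0.5304, 0.0301, 0.1156]
ee_rot: [[-0.017, 1.0, 0.001], [1.0, 0.017, -0.0], [-0.0, 0.001, -1.0]]
wrist_force: [-0.2, 0.7, 5.6]
gripper_width: 0.009
finger_force: 30.0
```

>>> apply_moves(motion=[0,-0.03,0,0,0,0,-0.045,0,0,0,0,-0.045,0,0,0,0,-0.045,0,0,0,0,-0.03,0,0,0])

```text
time_s: 4.97
eef_pos: [0.4516, 0.0288, 0.1156]
ee_rot: [[-0.017, 1.0, 0.001], [1.0, 0.017, 0.0], [0.0, 0.001, -1.0]]
wrist_force: [2.2, 1.6, 4.5]
gripper_width: 0.0091
finger_force: 30.0
```

>>> apply_moves(motion=[0,-0.015,0,0,0,0,-0.01,0,0,0,0,-0.01,0,0,0,0,0,0,0,0])

```text
time_s: 5.48
eef_pos: [0.4377, 0.0286, 0.1156]
ee_rot: [[-0.017, 1.0, 0.001], [1.0, 0.017, 0.0], [0.0, 0.001, -1.0]]
wrist_force: [-2.0, 1.7, 9.2]
gripper_width: 0.0093
finger_force: 30.0
```

>>> apply_moves(motion=[0,-0.006,0,0,0,0,-0.006,0,0,0,0,0,0,0,0])

```text
time_s: 5.85
eef_pos: [0.4376, 0.0286, 0.1157]
ee_rot: [[-0.017, 1.0, 0.009], [1.0, 0.017, 0.0], [0.0, 0.009, -1.0]]
wrist_force: [24.0, 6.1, -20.2]
gripper_width: 0.009
finger_force: 30.0
```

>>> apply_moves(motion=[0,-0.006,0,0,0,0,0,0,0,0])

```text
time_s: 6.1
eef_pos: [0.4377, 0.0285, 0.1159]
ee_rot: [[-0.016, 1.0, 0.013], [1.0, 0.016, 0.0], [0.0, 0.013, -1.0]]
wrist_force: [36.8, 8.5, -33.8]
gripper_width: 0.0094
finger_force: 30.0
```

>>> apply_moves(motion=[0,0.008,0,0,0,0,0.009,0,0,0,0,0,0,0,0.33,0,0,0,0,0.33,0,0,0,0,0.33])

```text
time_s: 6.72
eef_pos: [0.4373, 0.0285, 0.1151]
ee_rot: [[-0.017, 1.0, -0.0], [1.0, 0.017, 0.0], [0.0, -0.0, -1.0]]
wrist_force: [0.1, -0.1, 0.2]
gripper_width: 0.0297
finger_force: 0.0
```

>>> apply_moves(motion=[0,0,-0.04,0,0.33,0,0,-0.06,0,0.33,0,0,-0.08,0,0.33,0,0,-0.08,0,0.33,0,0,0,0,0.33])

```text
time_s: 7.35
eef_pos: [0.4386, 0.0284, 0.2209]
ee_rot: [[-0.017, 1.0, 0.004], [1.0, 0.017, -0.0], [-0.0, 0.004, -1.0]]
wrist_force: [0.5, -0.2, -0.7]
gripper_width: 0.0305
finger_force: 0.0
```

```bash
python3 plan.py 0.444 0.3485 0.21 -37.5 9 0.6 0.444 0.3485 0.05 -37.5 5 0.6
```

```text
at [0.4386 0.0284 0.2209] 0.99 t 7.35 w 0.0305
[0.089, 0.003, 0.003, 0.0119, 0.6, 0.089, -0.004, 0.003, 0.0119, 0.6, 0.088, -0.01, 0.003, 0.0118, 0.6, 0.087, -0.017, 0.003, 0.0119, 0.6, 0.086, -0.023, 0.003, 0.0119, 0.6]
[0.084, -0.029, 0.003, 0.0119, 0.6, 0.082, -0.036, 0.003, 0.0119, 0.6, 0.078, -0.042, 0.003, 0.0118, 0.6, 0.075, -0.047, 0.003, 0.0119, 0.6]
[0.0, -0.0, 0.08, 0.0, 0.6, 0.0, -0.0, 0.08, 0.0, 0.6, 0.0, -0.0, 0.08, 0.0, 0.6, 0.0, -0.0, 0.08, 0.0, 0.6, 0.0, -0.0, 0.08, 0.0, 0.6]
```

Run:
```python
from h import *
im=cv2.imread("pics/top0.png"); s=cv2.imread("pics/side0.png")
t=np.radians(-37.5); Y=np.array([np.cos(t),np.sin(t),0]); X=np.array([-Y[1],Y[0],0])
for z in(.08,):
    q=np.array([np.array([.444,.3485,z])+a*.089*Y+b*.038*X for a,b in((1,1),(1,-1),(-1,-1),(-1,1))])
    for n,i in(("top",im),("side",s)): cv2.polylines(i,[proj(n,q).round().astype(int)],True,(0,255,0),1); 
for n,i in(("top",im),("side",s)):
    u=proj(n,[.444,.3485,.004])[0].round().astype(int); cv2.circle(i,tuple(map(int,u)),2,(0,0,255),-1)
for z in (0,.05,.1,.15): print(z,ray("side",[(358,278)],z)[0].round(3),ray("top",[(228,199)],z)[0].round(3))
a=cv2.resize(im[150:280,110:250],None,fx=3,fy=3); b=cv2.resize(s[250:400,330:460],None,fx=2.6,fy=2.6)
o=np.zeros((400,780,3),np.uint8); o[:390,:420]=a; o[:390,430:768]=b; cv2.imwrite("pics/b.png",o)
```

```text
0 [0.534 0.144 0.   ] [0.581 0.324 0.   ]
0.05 [0.541 0.184 0.05 ] [0.572 0.313 0.05 ]
0.1 [0.547 0.224 0.1  ] [0.563 0.301 0.1  ]
0.15 [0.553 0.263 0.15 ] [0.554 0.289 0.15 ]
```

View pics/b.png

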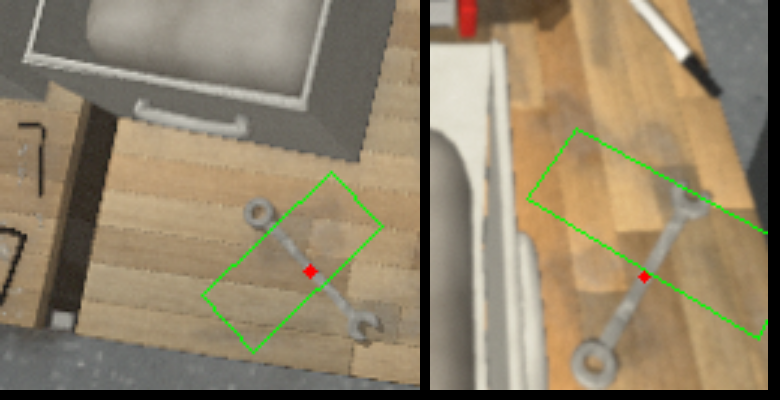

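The crop shows the grasp point on the shank and the gripper footprint (green) clear of the bin. I'll go to the spanner.

>>> apply_moves(motion=[0.089,0.003,0.003,0.0119,0.6,0.089,-0.004,0.003,0.0119,0.6,0.088,-0.01,0.003,0.0118,0.6,0.087,-0.017,0.003,0.0119,0.6,0.086,-0.023,0.003,0.0119,0.6])

```text
time_s: 7.98
eef_pos: [0.4399, 0.2072, 0.2121]
ee_rot: [[0.351, 0.936, -0.001], [0.936, -0.351, -0.0], [-0.001, -0.001, -1.0]]
wrist_force: [1.0, 0.2, -0.2]
gripper_width: 0.0548
finger_force: 0.0
```

>>> apply_moves(motion=[0.084,-0.029,0.003,0.0119,0.6,0.082,-0.036,0.003,0.0119,0.6,0.078,-0.042,0.003,0.0118,0.6,0.075,-0.047,0.003,0.0119,0.6])

```text
time_s: 8.48
eef_pos: [0.4425, 0.3493, 0.2071]
ee_rot: [[0.611, 0.792, -0.001], [0.792, -0.611, -0.001], [-0.001, -0.0, -1.0]]
wrist_force: [0.1, -0.6, 0.2]
gripper_width: 0.0544
finger_force: 0.0
```

>>> apply_moves(motion=[0,0,0.08,0,0.6,0,0,0.08,0,0.6,0,0,0.08,0,0.6,0,0,0.08,0,0.6,0,0,0,0,0.6])

```text
time_s: 9.1
eef_pos: [0.4413, 0.3472, 0.0778]
ee_rot: [[0.609, 0.793, -0.005], [0.793, -0.609, -0.003], [-0.005, -0.002, -1.0]]
wrist_force: [0.2, 0.3, 0.7]
gripper_width: 0.0545
finger_force: 0.0
```

```bash
python3 plan.py 0.444 0.3485 0.014 -37.5 4 0.6 0.444 0.3485 0.0025 -37.5 4 0.6
```

```text
at [0.4413 0.3472 0.0778] -37.5 t 9.1 w 0.0545
[0.002, 0.001, 0.04, 0.0, 0.6, 0.001, 0.001, 0.04, 0.0, 0.6, 0.002, 0.001, 0.04, 0.0, 0.6, 0.002, 0.0, 0.04, 0.0, 0.6]
[-0.0, 0.0, 0.007, 0.0, 0.6, -0.0, 0.0, 0.007, 0.0, 0.6, -0.0, 0.0, 0.007, 0.0, 0.6, -0.0, 0.0, 0.007, 0.0, 0.6]
```

>>> apply_moves(motion=[0.002,0.001,0.04,0,0.6,0.001,0.001,0.04,0,0.6,0.001,0,0.04,0,0.6,0,0,0.035,0,0.6,0,0,0,0,0.6])

```text
time_s: 9.72
eef_pos: [0.4441, 0.3488, 0.0172]
ee_rot: [[0.609, 0.793, -0.002], [0.793, -0.609, -0.001], [-0.002, -0.001, -1.0]]
wrist_force: [0.0, -0.7, 1.2]
gripper_width: 0.0549
finger_force: 0.0
```

```bash
python3 plan.py 0.444 0.3485 0.0025 -37.5 4 0.6
```

```text
at [0.4441 0.3488 0.0172] -37.49 t 9.72 w 0.0549
[-0.0, 0.0, 0.009, 0.0, 0.6, -0.0, 0.0, 0.009, 0.0, 0.6, -0.001, 0.0, 0.009, 0.0, 0.6, 0.0, 0.0, 0.01, 0.0, 0.6]
```

>>> apply_moves(motion=[0,0,0.01,0,0.6,0,0,0.01,0,0.6,0,0,0.01,0,0.6,0,0,0.006,0,0.6,0,0,0,0,0.6])

```text
time_s: 10.35
eef_pos: [0.4446, 0.3492, 0.0038]
ee_rot: [[0.609, 0.793, -0.0], [0.793, -0.609, -0.0], [-0.0, -0.0, -1.0]]
wrist_force: [0.1, 0.1, -0.5]
gripper_width: 0.0546
finger_force: 0.0
```

>>> apply_moves(motion=[0,0,0,0,0,0,0,0,0,0,0,0,0,0,0,0,0,0,0,0,0,0,0,0,0])

```text
time_s: 10.98
eef_pos: [0.4447, 0.3492, 0.0039]
ee_rot: [[0.609, 0.793, 0.0], [0.793, -0.609, 0.0], [0.0, 0.0, -1.0]]
wrist_force: [0.2, -0.6, 0.7]
gripper_width: 0.0108
finger_force: 30.0
```

>>> apply_moves(motion=[0,0,0,0,0.4,0,0,0,0,0.4,0,0,0.003,0,0.4,0,0,0.003,0,0.4,0,0,0,0,0.4])

```text
time_s: 11.6
eef_pos: [0.4446, 0.3491, 0.0014]
ee_rot: [[0.609, 0.793, -0.0], [0.793, -0.609, -0.0], [-0.0, -0.0, -1.0]]
wrist_force: [0.5, 0.0, -0.9]
gripper_width: 0.0367
finger_force: 0.0
```

>>> apply_moves(motion=[0,0,0,0,0,0,0,0,0,0,0,0,0,0,0,0,0,0,0,0,0,0,0,0,0])

```text
time_s: 12.22
eef_pos: [0.4447, 0.3492, 0.0016]
ee_rot: [[0.609, 0.793, 0.0], [0.793, -0.609, 0.0], [0.0, 0.0, -1.0]]
wrist_force: [0.4, 0.1, 0.3]
gripper_width: 0.0113
finger_force: 30.0
```

>>> apply_moves(motion=[0,0,-0.01,0,0,0,0,-0.03,0,0,0,0,-0.06,0,0,0,0,-0.1,0,0,0,0,-0.1,0,0])

```text
time_s: 12.85
eef_pos: [0.4445, 0.3491, 0.1235]
ee_rot: [[0.609, 0.793, 0.0], [0.793, -0.609, 0.0], [0.0, 0.0, -1.0]]
wrist_force: [0.7, 0.1, -1.1]
gripper_width: 0.0111
finger_force: 30.0
```

>>> apply_moves(motion=[0,0,-0.1,0,0,0,0,-0.1,0,0,0,0,-0.05,0,0,0,0,0,0,0])

```text
time_s: 13.35
eef_pos: [0.4453, 0.3496, 0.2236]
ee_rot: [[0.609, 0.793, 0.003], [0.793, -0.609, 0.002], [0.003, 0.001, -1.0]]
wrist_force: [0.1, 0.8, -0.4]
gripper_width: 0.011
finger_force: 30.0
```

```bash
python3 plan.py 0.587 0.0305 0.22 1 12 0; python3 -c "
from h import *
im=save('side','pics/s2.png'); s=get_obs(); print(proj('side',s['eef_pos']),s['wrist_torque'])
cv2.imwrite('pics/s2z.png',cv2.resize(cv2.imread('pics/s2.png')[60:340,300:640],None,fx=2,fy=2))"
```

```text
at [0.4453 0.3496 0.2236] -37.49 t 13.35 w 0.011
[-0.035, 0.064, 0.001, -0.0089, 0.0, -0.038, 0.062, 0.001, -0.0089, 0.0, -0.042, 0.059, 0.0, -0.0089, 0.0, -0.045, 0.058, 0.001, -0.0089, 0.0, -0.048, 0.054, 0.001, -0.009, 0.0]
[-0.051, 0.052, 0.001, -0.0089, 0.0, -0.054, 0.049, 0.0, -0.0089, 0.0, -0.056, 0.046, 0.001, -0.0089, 0.0, -0.059, 0.042, 0.001, -0.0089, 0.0, -0.061, 0.039, 0.001, -0.0089, 0.0]
[-0.064, 0.036, 0.0, -0.0089, 0.0, -0.065, 0.032, 0.001, -0.0089, 0.0]
[[430.61168485 290.00913691]] [-0.04759183 -0.02487568 -0.02749526]
```

View pics/s2z.png

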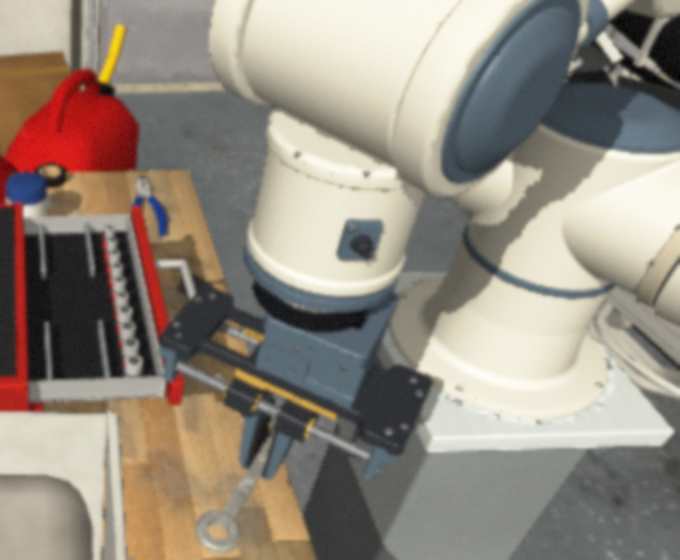

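The spanner is held by the shank, with its ring at about (409,325). The drawer is fully out, and its rib lines are at crop x≈45 and x≈97. I'll check the tilt and the lane centre.

Run:
```python
from h import *
for z in(.206,.216,.226,.236): print(z,proj("side",[.4972,.4151,z]))
q=np.array([(42,222),(45,278),(48,322),(50,380),(90,225),(93,277),(100,322),(106,376)],float)/2+(300,60)
print(ray("side",q,.136).round(4))
P=ray("side",q,.136); print(P[:4].mean(0),P[4:].mean(0),P.mean(0))
```

```text
0.206 [[405.41372357 332.58061674]]
0.216 [[406.26426955 329.02767768]]
0.226 [[407.13408978 325.39335978]]
0.236 [[408.02384207 321.67485523]]
[[ 0.6178 -0.1214  0.136 ]
 [ 0.6165  0.001   0.136 ]
 [ 0.6148  0.0825  0.136 ]
 [ 0.6151  0.1744  0.136 ]
 [ 0.5519 -0.1115  0.136 ]
 [ 0.556   0.0014  0.136 ]
 [ 0.5539  0.0847  0.136 ]
 [ 0.5542  0.1707  0.136 ]]
[0.61605638 0.03412164 0.136     ] [0.55398389 0.03633123 0.136     ] [0.58502013 0.03522644 0.136     ]
```

>>> apply_moves(motion=[-0.035,0.064,0,-0.0089,0,-0.038,0.062,0,-0.0089,0,-0.042,0.059,0,-0.0089,0,-0.045,0.058,0,-0.0089,0,-0.048,0.054,0,-0.009,0])

```text
time_s: 14.02
eef_pos: [0.5032, 0.215, 0.2203]
ee_rot: [[0.364, 0.931, -0.002], [0.931, -0.364, -0.001], [-0.001, -0.002, -1.0]]
wrist_force: [0.5, 0.0, -1.3]
gripper_width: 0.011
finger_force: 30.0
```

>>> apply_moves(motion=[-0.051,0.052,0,-0.0089,0,-0.054,0.049,0,-0.0089,0,-0.056,0.046,0,-0.0089,0,-0.059,0.042,0,-0.0089,0,-0.061,0.039,0,-0.0089,0])

```text
time_s: 14.65
eef_pos: [0.5623, 0.0826, 0.2202]
ee_rot: [[0.093, 0.996, -0.002], [0.996, -0.093, -0.0], [-0.0, -0.002, -1.0]]
wrist_force: [0.3, 0.2, -0.6]
gripper_width: 0.011
finger_force: 30.0
```

>>> apply_moves(motion=[-0.064,0.036,0,-0.0089,0,-0.062,0.032,0,-0.0089,0,0,0,0,0,0,0,0,0,0,0])

```text
time_s: 15.15
eef_pos: [0.5857, 0.0318, 0.2207]
ee_rot: [[-0.016, 1.0, -0.002], [1.0, 0.016, 0.0], [0.0, -0.002, -1.0]]
wrist_force: [-0.5, -0.2, -0.8]
gripper_width: 0.0108
finger_force: 30.0
```

```bash
python3 plan.py 0.5865 0.032 0.16 1 4 0; python3 -c "
from h import *
im=save('side','pics/s3.png'); save('top','pics/t3.png')
a=cv2.resize(cv2.imread('pics/s3.png')[120:290,270:420],None,fx=2.6,fy=2.6); b=cv2.resize(cv2.imread('pics/t3.png')[100:260,250:400],None,fx=2.6,fy=2.6)
o=np.zeros((442,782,3),np.uint8); o[:a.shape[0],:390]=a; o[:b.shape[0],390:780]=b; cv2.imwrite('pics/c3.png',o)"
```

```text
at [0.5857 0.0318 0.2207] 0.93 t 15.15 w 0.0108
[0.0, 0.0, 0.038, -0.0, 0.0, 0.0, 0.001, 0.038, -0.0001, 0.0, 0.0, 0.0, 0.038, -0.0, 0.0, 0.001, 0.001, 0.038, -0.0001, 0.0]
```

View pics/c3.png

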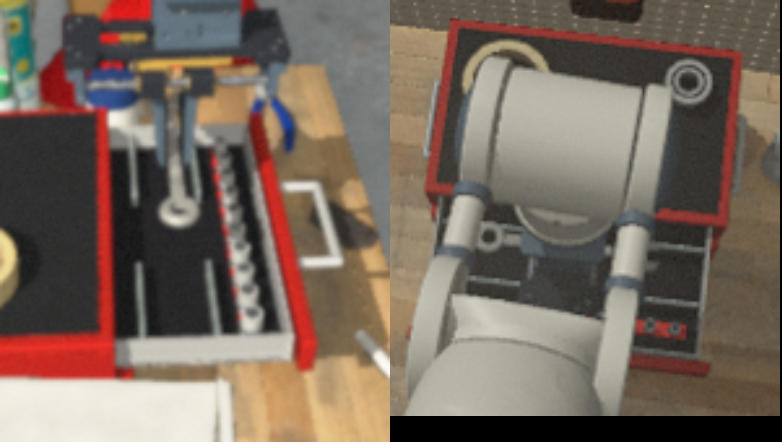

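The spanner hangs level and parallel, above the lane between the ribs. I'll lower it gently.

>>> apply_moves(motion=[0,0.001,0.05,0,0,0,0.001,0.05,0,0,0,0,0.05,0,0,0,0,0.04,0,0,0,0,0.02,0,0])

```text
time_s: 15.88
eef_pos: [0.5869, 0.0318, 0.1367]
ee_rot: [[-0.018, 1.0, -0.001], [1.0, 0.018, 0.0], [0.0, -0.001, -1.0]]
wrist_force: [-0.4, -0.5, -1.7]
gripper_width: 0.011
finger_force: 30.0
```

>>> apply_moves(motion=[0,0,0,0,0,0,0,0.01,0,0,0,0,0,0,0])

```text
time_s: 16.25
eef_pos: [0.5874, 0.0314, 0.1337]
ee_rot: [[-0.017, 1.0, 0.0], [1.0, 0.017, 0.0], [0.0, 0.0, -1.0]]
wrist_force: [-0.1, -0.3, 0.3]
gripper_width: 0.011
finger_force: 30.0
```

Lower another ~12 mm in small steps.

>>> apply_moves(motion=[0,0,0.007,0,0,0,0,0.007,0,0,0,0,0.007,0,0,0,0,0.004,0,0,0,0,0,0,0])

```text
time_s: 16.88
eef_pos: [0.5872, 0.0314, 0.1234]
ee_rot: [[-0.017, 1.0, -0.0], [1.0, 0.017, -0.0], [-0.0, -0.0, -1.0]]
wrist_force: [-0.5, 0.2, -0.4]
gripper_width: 0.011
finger_force: 30.0
```

>>> apply_moves(motion=[0,0,0.003,0,0,0,0,0.003,0,0,0,0,0,0,0])

```text
time_s: 17.25
eef_pos: [0.5872, 0.0314, 0.121]
ee_rot: [[-0.017, 1.0, -0.0], [1.0, 0.017, -0.0], [0.0, -0.0, -1.0]]
wrist_force: [0.4, 0.3, -0.8]
gripper_width: 0.0103
finger_force: 30.0
```

>>> apply_moves(motion=[0,0,0.003,0,0,0,0,0,0,0])

```text
time_s: 17.5
eef_pos: [0.5875, 0.0314, 0.12]
ee_rot: [[-0.017, 1.0, 0.0], [1.0, 0.017, -0.0], [-0.0, 0.0, -1.0]]
wrist_force: [1.6, 0.7, 1.7]
gripper_width: 0.0107
finger_force: 30.0
```

>>> apply_moves(motion=[0,0,0.002,0,0,0,0,0,0,0])

```text
time_s: 17.75
eef_pos: [0.5881, 0.0314, 0.12]
ee_rot: [[-0.017, 1.0, 0.002], [1.0, 0.017, -0.0], [-0.0, 0.002, -1.0]]
wrist_force: [0.3, 0.0, 11.9]
gripper_width: 0.0112
finger_force: 30.0
```

>>> apply_moves(motion=[0,0,-0.002,0,0,0,0,0,0,0.33,0,0,0,0,0.33,0,0,0,0,0.33])

```text
time_s: 18.25
eef_pos: [0.5872, 0.0314, 0.1198]
ee_rot: [[-0.017, 1.0, -0.0], [1.0, 0.017, -0.0], [-0.0, -0.0, -1.0]]
wrist_force: [0.7, 0.3, -0.6]
gripper_width: 0.0303
finger_force: 0.0
```

>>> apply_moves(motion=[0,0,-0.02,0,0.33,0,0,-0.06,0,0.33,0,0,-0.08,0,0.33,0,0,-0.08,0,0.33,0,0,0,0,0.33])

```text
time_s: 18.88
eef_pos: [0.5887, 0.0314, 0.2188]
ee_rot: [[-0.017, 1.0, 0.005], [1.0, 0.017, -0.0], [-0.0, 0.005, -1.0]]
wrist_force: [0.1, 0.5, -0.6]
gripper_width: 0.0299
finger_force: 0.0
```

```bash
python3 plan.py 0.4375 0.0285 0.215 1 4 0.33 0.4375 0.0285 0.115 1 5 0.33; python3 -c "
from h import *
save('side','pics/s4.png')
a=cv2.resize(cv2.imread('pics/s4.png')[120:290,270:420],None,fx=3.5,fy=3.5); cv2.imwrite('pics/c4.png',a)"
```

```text
at [0.5887 0.0314 0.2188] 0.99 t 18.88 w 0.0299
[-0.0, -0.095, 0.002, -0.0, 0.33, -0.0, -0.094, 0.003, -0.0, 0.33, -0.0, -0.095, 0.002, -0.0, 0.33, -0.001, -0.094, 0.003, -0.0, 0.33]
[0.0, -0.0, 0.05, -0.0, 0.33, 0.0, -0.0, 0.05, -0.0, 0.33, 0.0, -0.0, 0.05, -0.0, 0.33, 0.0, -0.0, 0.05, -0.0, 0.33, 0.0, -0.0, 0.05, -0.0, 0.33]
```

View pics/c4.png

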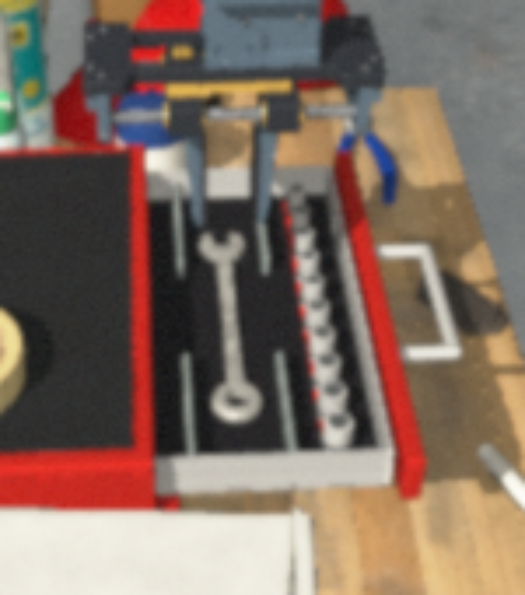

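The spanner lies flat in the lane, with its open head at crop (222,245), its ring at (237,402), and ribs on both sides. Next I'll pinch the handle.

>>> apply_moves(motion=[0,-0.095,0.002,0,0.33,0,-0.094,0.003,0,0.33,0,-0.095,0.002,0,0.33,0,-0.091,0.003,0,0.33,0,0,0,0,0.33])

```text
time_s: 19.55
eef_pos: [0.4344, 0.029, 0.2113]
ee_rot: [[-0.017, 1.0, -0.003], [1.0, 0.017, 0.0], [0.0, -0.003, -1.0]]
wrist_force: [0.9, -0.4, 0.8]
gripper_width: 0.0301
finger_force: 0.0
```

```bash
python3 plan.py 0.4375 0.0285 0.115 1 5 0.33
```

```text
at [0.4344 0.029  0.2113] 0.99 t 19.55 w 0.0301
[-0.0, 0.002, 0.048, -0.0, 0.33, -0.001, 0.001, 0.048, -0.0, 0.33, 0.0, 0.002, 0.048, -0.0, 0.33, -0.0, 0.001, 0.049, -0.0, 0.33, -0.0, 0.002, 0.048, -0.0, 0.33]
```

>>> apply_moves(motion=[0,0.001,0.04,0,0.33,0,0.001,0.05,0,0.33,0,0,0.05,0,0.33,0,0,0.05,0,0.33,0,0,0.045,0,0.33])

```text
time_s: 20.18
eef_pos: [0.4385, 0.0289, 0.1167]
ee_rot: [[-0.017, 1.0, -0.001], [1.0, 0.017, 0.0], [0.0, -0.001, -1.0]]
wrist_force: [0.0, -0.0, 0.9]
gripper_width: 0.0302
finger_force: 0.0
```

>>> apply_moves(motion=[0,0,0,0,0.33,0,0,0,0,0,0,0,0,0,0,0,0,0,0,0,0,0,0,0,0])

```text
time_s: 20.8
eef_pos: [0.4386, 0.0288, 0.1185]
ee_rot: [[-0.017, 1.0, 0.001], [1.0, 0.017, -0.0], [-0.0, 0.001, -1.0]]
wrist_force: [0.5, 0.2, 7.7]
gripper_width: 0.0093
finger_force: 30.0
```

>>> apply_moves(motion=[0,0.01,0,0,0,0,0.02,0,0,0,0,0.03,0,0,0,0,0.035,0,0,0,0,0.035,0,0,0])

```text
time_s: 21.42
eef_pos: [0.4906, 0.0297, 0.1184]
ee_rot: [[-0.017, 1.0, 0.0], [1.0, 0.017, -0.0], [-0.0, 0.0, -1.0]]
wrist_force: [-1.7, -0.2, 9.6]
gripper_width: 0.0092
finger_force: 30.0
```

>>> apply_moves(motion=[0,0.035,0,0,0,0,0.035,0,0,0,0,0.035,0,0,0,0,0.03,0,0,0,0,0.03,0,0,0])

```text
time_s: 22.05
eef_pos: [0.5566, 0.0308, 0.1185]
ee_rot: [[-0.017, 1.0, 0.0], [1.0, 0.017, -0.0], [-0.0, 0.0, -1.0]]
wrist_force: [-1.9, -1.4, 7.9]
gripper_width: 0.0091
finger_force: 30.0
```

>>> apply_moves(motion=[0,0.02,0,0,0,0,0.015,0,0,0,0,0.012,0,0,0,0,0.01,0,0,0,0,0,0,0,0])

```text
time_s: 22.68
eef_pos: [0.5797, 0.0311, 0.1185]
ee_rot: [[-0.017, 1.0, 0.001], [1.0, 0.017, -0.0], [-0.0, 0.001, -1.0]]
wrist_force: [1.3, -1.9, 4.7]
gripper_width: 0.0094
finger_force: 30.0
```

About 9 mm is left.

>>> apply_moves(motion=[0,0.007,0,0,0,0,0.006,0,0,0,0,0.005,0,0,0,0,0.004,0,0,0,0,0,0,0,0])

```text
time_s: 23.3
eef_pos: [0.5876, 0.0313, 0.1185]
ee_rot: [[-0.017, 1.0, 0.0], [1.0, 0.017, -0.0], [-0.0, 0.0, -1.0]]
wrist_force: [-2.1, -2.0, 9.6]
gripper_width: 0.0091
finger_force: 30.0
```

>>> apply_moves(motion=[0,0.004,0,0,0,0,0.004,0,0,0,0,0,0,0,0])

```text
time_s: 23.68
eef_pos: [0.5877, 0.0313, 0.1183]
ee_rot: [[-0.017, 1.0, -0.006], [1.0, 0.017, -0.0], [-0.0, -0.006, -1.0]]
wrist_force: [-20.7, -3.3, 23.8]
gripper_width: 0.0093
finger_force: 30.0
```

>>> apply_moves(motion=[0,-0.005,0,0,0,0,0,0,0,0,0,0,0,0,0.3,0,0,0,0,0.3,0,0,0,0,0.3])

```text
time_s: 24.3
eef_pos: [0.5889, 0.0315, 0.1178]
ee_rot: [[-0.017, 1.0, -0.0], [1.0, 0.017, 0.0], [0.0, -0.0, -1.0]]
wrist_force: [0.3, 0.3, -0.6]
gripper_width: 0.0273
finger_force: 0.0
```

>>> apply_moves(motion=[0,0,-0.03,0,0.3,0,0,-0.06,0,0.3,0,0,-0.1,0,0.3,0,0,-0.1,0,0.3,0,0,-0.05,0,0.3])

```text
time_s: 24.92
eef_pos: [0.5896, 0.0314, 0.2571]
ee_rot: [[-0.017, 1.0, 0.003], [1.0, 0.017, -0.0], [-0.0, 0.003, -1.0]]
wrist_force: [-0.6, 0.4, -0.4]
gripper_width: 0.0273
finger_force: 0.0
```

>>> apply_moves(motion=[0,-0.1,0,0,0.3,-0.1,-0.1,0,0,0.3,-0.12,-0.06,0,0,0.3,-0.1,0,0,0,0.3,0,0,0,0,0.3])

```text
time_s: 25.55
eef_pos: [0.4871, -0.1006, 0.2548]
ee_rot: [[-0.014, 1.0, 0.001], [1.0, 0.014, -0.001], [-0.001, 0.001, -1.0]]
wrist_force: [-0.3, -0.1, -0.7]
gripper_width: 0.0274
finger_force: 0.0
```

```bash
python3 -c "
from h import *
save('side','pics/s5.png'); save('top','pics/t5.png')
a=cv2.resize(cv2.imread('pics/s5.png')[120:290,270:420],None,fx=2.6,fy=2.6); b=cv2.resize(cv2.imread('pics/t5.png')[100:260,250:400],None,fx=2.6,fy=2.6)
o=np.zeros((442,782,3),np.uint8); o[:a.shape[0],:390]=a; o[:b.shape[0],390:780]=b; cv2.imwrite('pics/c5.png',o)"
```

```text
(no output)
```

View pics/c5.png

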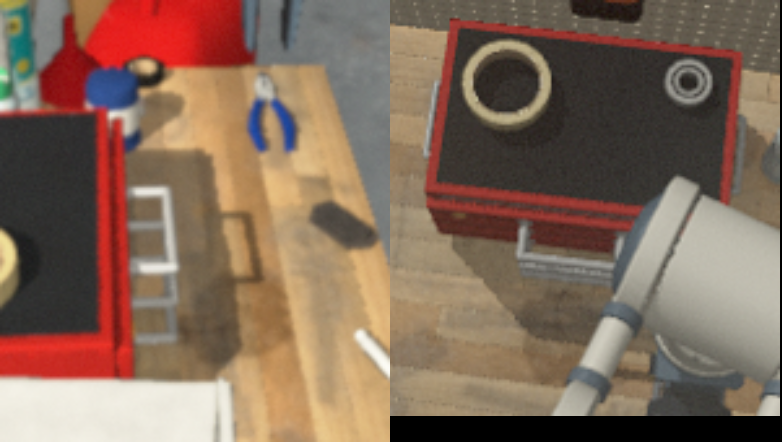

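Both views show the drawer front against the chest body, its handle in line with the lower ones. The pliers, pad, tape, bearing and filter look untouched, so I hand in.

```bash
python3 -c "
from h import *
print(bot.close_job())"
```

```text
the job is handed in; nothing more can be done
None
```

The spanner lies flat in the tray's empty lane, the drawer was slid gently fully shut, and the job was handed in at about 26 s of the 64 s allowed; the judge returned no verdict.

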